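# Slide a sample carrier home under its leaf spring

### The arm

A 6-joint arm with a two-finger parallel gripper is mounted at the origin on a cart in front of the work surface, level with it; the furniture and walls round the work are solid. World frame = base frame: x ahead of the robot, y to its left, z up, the work surface at z = 0. Lengths are in m, angles in rad, forces in N, time in s.
With the tool pointing down it reaches from about 0.275 to 0.85 m from the base axis. Payload 5.2 kg.
Tool frame: the origin (TCP) lies between the finger pads; the fingertips stand ctrl.tips_ahead ahead of it and the grasp point (between the pads) lies 11 mm behind it (ctrl.tips_ahead is the distance from the TCP to the fingertips, in m); z points along the fingers, y is the line along which they close (so a half turn about z gives the same grasp; the last joint's range is limited). The gripper opens to 85 mm and grips with 20 to 120 N. Pads are 22 mm wide; open, the fingers measure 114 mm over their backs; the gripper's body (76 mm by 85 mm) begins 54 mm behind the grasp point. The pads swing forward as they close: fully open they stand 13 mm farther back than shut.
Start: joints at [1.03, 0.259, 1.535, -0, 1.348, -0.203], TCP at [0.182, 0.519, 0.239] pointing down, gripper open.
Joint ranges: [-3.14, 3.14], [-0.91, 2.08], [0.19, 2.58], [-1.22, 4.36], [0.22, 2.71], [-3.12, 3.12]. Speed limits (rad/s): [2.57, 2.57, 3.14, 3.14, 3.14, 3.14].

### API

Orientations are given as a unit quaternion [w, x, y, z].
In Python, from rig import ctrl gives the robot as it stands.
- The arm moves only by the tool carry_out, never from a script. Its argument "moves" is a list of rows, each an object of numbers: "wx", "wy", "wz": the turn, a rotation vector about the tool's x, y, z in rad; "tx", "ty", "tz": the shift along the tool's x, y, z in m; "claw": the finger opening in m, from 0 to 0.0854. In form: [{"wx": .., "wy": .., "wz": .., "tx": .., "ty": .., "tz": .., "claw": ..}, ...]. A call has exactly 10 rows; each row shifts and turns the commanded pose from where the row before left it, along the tool's axes as they then stand; what a row does not reach is not made up. A row lasts 1/12 s, in which the tool goes at most 41.7 mm and 7.16 degrees, less where a joint would pass 70% of its speed; a pose out of reach is approached as far as the arm can. A call is refused whole if a number of a shift passes 0.0417 or a number of a turn 0.125, either way. A call with a gripper value outside its range is refused whole. The fingers move at their own pace and stop on an object; "grip_force" is the grip in N (left out, the last holds). Time passes only in rows, so rows that do not move let the fingers close, or fill a call up. It gives the time, the measured TCP pose, the force, the opening and the grip force at its end, in the units of the state.
- ctrl.state(): the state, without advancing time (a new reading comes with each control period).
- ctrl.grab_frame(name): name is "scene" or "top" or "wrist"; returns a dict with "frame" (420x560x3 uint8, red, green, blue), "camera_matrix" (3x3 intrinsics, pixels), "k1" (the pictures are not rectified: a ray, as slopes to the right and down, at radius r is drawn at 1 + k1 r^2 times it, then the intrinsics apply), "world_from_camera" (4x4, takes a point from camera to world coordinates). Camera axes: x right, y up, looking along -z (the intrinsics and any distortion apply to the point x, -y, -z); pixel columns grow to the right and rows downward; lengths in m; the calibration is good to about 2 mm. A picture is of the moment at which its call begins. There is no depth.
- ctrl.finish_job(): hands the job in; it is judged then, once.
The state is a dict: "time_s": time; "joint_positions": joint angles; "joint_vel": joint speeds; "effort": joint torques, N m; "eef_pos": TCP position; "tool_rot": TCP orientation; "contact_force": force on the tool from outside, world axes, zero at the start; "ft_torque": the same for the moment, N m; "grip_width": opening from 0.0 (shut) to 1.0 (fully open); "finger_force": force on a finger pad.
Only numpy, scipy, OpenCV 4.12 (cv2) and the standard library are available. Lean on these libraries where they do the work, as an engineer would, in place of code of your own. Each camera call takes 0.05 s, during which the arm holds its last target. There are 200 camera calls.

### The job

Put the black sample carrier into its reading position: press its thumb rest firmly down with the fingertips, and keep pressing while you slide the carrier along its channel, under the lip of the leaf spring, until its nose is fully home against the end block. Do not lift the carrier, do not knock the things around it, and then take the hand away; the spring must be left holding the carrier down.

Things in the scene. Friction and masses are not known exactly. Their poses are not given: they have to be found in the camera images.
- stage: Reading stage, fixed to the desk: grey base 200 x 90 mm, two aluminium side rails, end block. Origin: centre of its underside, at desk height; +x along the channel from its open near end (x -100 mm) to the end block (stop face x +85 mm, highest point 57 mm); z up. Rails' inner faces at y +-29.5 mm, tops at z 27 mm. Place and direction vary.
- carrier: Loose black plastic carrier 100 x 56 mm, about 90 g, lying in the channel. Origin: centre of its underside (20 mm above the desk at the start); +x to the nose (face at x +50). Front part, x -12 to +50, 14 mm thick with a round window; rear part, x -50 to -12, is the thumb rest, 9 mm thick with light ribs. The 5 mm upright step at x -12 can be pushed against.
- thumb_rest (a point): Point on top of the thumb rest, 19 mm behind the step and on the carrier's centre line; 29 mm above the desk at the start. Axes as the carrier's.
- nose (a point): Centre of the carrier's nose face, half-way up the 14 mm. Axes as the carrier's.
- stop (a point): Centre of the end block's stop face, in line with the channel; the nose is fully home when it touches this face. Axes as the stage's.
- lip_edge (a point): Lower edge of the upright steel lip (49 mm wide, 10.5 mm high) at the front of the leaf spring, 50 mm before the stop, 29.5 mm above the desk; point fixed on the stage, axes as the stage's. The raised carrier (front top at 34 mm; nose 5 to 25 mm short of the lip at the start) butts against it; pressed down 5 mm or more it passes below.
- bed (a joint): The sprung grey channel floor under the carrier: how far it is pressed down, m. 0 = up, 0.008 = bottomed. It pushes back with about 3.5 N at first, 11.5 N at the bottom; 6 to 7 mm is a good depth for sliding. With the carrier home and released, the spring keeps it down about 6 mm.
- leaf (a joint): How far the two-pronged steel leaf spring over the channel is lifted, rad; 0 = at rest. Hinged at the end block. Behind the lip its bend hangs to 26.5 mm above the desk, 32 mm before the stop; it presses on the carrier below it with about 4 to 9 N, which drags: sliding home takes roughly 5 to 20 N of push.
- brown_bottle: Bystander: small brown bottle with a dropper top, 30 mm across, 97 mm high. Origin under its centre.
- white_vial: Bystander: small white vial with a blue cap, 26 mm across, 58 mm high. Origin under its centre.
- slide_box: Bystander: brown wooden slide box, 66 x 89 x 31 mm. Origin under its centre.
- cuvette_box: Bystander: black cuvette block with two clear cuvettes, 32 x 50 x 50 mm. Origin under its centre.
- stopper: Bystander: red rubber stopper, 24 mm across, 25 mm high. Origin under its centre.
- black_stopper: Bystander: black rubber stopper, 26 mm across, 27 mm high. Origin under its centre.
- wash_bottle: Bystander: white wash bottle with a red bent spout, 62 x 99 x 158 mm, behind the stage. Origin under its centre.

How it is judged:
By the outcome, as a careful person would: the job done as asked, in the order asked, and still so for the second after the job is handed in, with the robot touching nothing.
It also fails if it takes over 35 s, if anything falls off the work surface, if the arm or the gripper's body presses on something with over 40 N, if the wrist force passes 120 N, or if a joint passes its speed limit or range.

## Working session

There is one attempt and no reset: what is moved stays moved. The work goes in short steps, Python scripts to look and compute and a tool call to move; the robot and the scene stay as the last step left them, time stands still between calls to the robot, and variables do not carry over. Pictures are saved under pics/ and viewed, at most 10 in all, crops included, and the job is handed in when it is done.

Besides the shell and the picture viewer there is one more tool, called after "Request:" as name(argument=value, ...), one argument or row to a line, values as JSON. carry_out: Moves the arm, as the interface text tells. Its arguments: {"type":"object","properties":{"moves":{"type":"array","items":{"type":"object","properties":{"wx":{"type":"number"},"wy":{"type":"number"},"wz":{"type":"number"},"tx":{"type":"number"},"ty":{"type":"number"},"tz":{"type":"number"},"claw":{"type":"number"}}}},"grip_force":{"type":"number"}},"required":["moves"]}

```bash
mkdir -p pics; cat > h.py <<'E'
import numpy as np, cv2
from rig import ctrl
def snap(n,f):
    d=ctrl.grab_frame(n); cv2.imwrite(f'pics/{f}.png',d['frame'][:,:,::-1]); np.savez(f'pics/{f}.npz',K=d['camera_matrix'],k1=d['k1'],T=d['world_from_camera']); return d
def pix2w(f,uv,z):
    d=np.load(f'pics/{f}.npz'); K,k1,T=d['K'],float(d['k1']),d['T']
    out=[]
    for (u,v),zz in zip(uv,np.broadcast_to(z,len(uv))):
        s=cv2.undistortPoints(np.array([[[u,v]]],float),K,np.array([k1,0,0,0.]))[0,0]
        r=T[:3,:3]@np.array([s[0],-s[1],-1]); o=T[:3,3]; out.append(o+r*(zz-o[2])/r[2])
    return np.array(out)
def w2pix(f,P):
    d=np.load(f'pics/{f}.npz'); K,k1,T=d['K'],float(d['k1']),d['T']
    c=(np.asarray(P)-T[:3,3])@T[:3,:3]; c=c*[1,-1,-1]
    return cv2.projectPoints(c,np.zeros(3),np.zeros(3),K,np.array([k1,0,0,0.]))[0][:,0]
E
python3 - <<'E'
from h import *
a=snap('top','top0');b=snap('scene','scene0');c=snap('wrist','wrist0')
print(ctrl.state(),ctrl.tips_ahead)
cv2.imwrite('pics/both0.png',cv2.resize(np.hstack([b['frame'],c['frame']])[:,:,::-1],(800,300)))
E
```

```text
{'time_s': 0.15, 'joint_positions': array([ 1.03019918e+00,  2.59193556e-01,  1.53582035e+00,  3.74110783e-06,
        1.34799283e+00, -2.02811291e-01]), 'joint_vel': array([-0.00156858, -0.00236342, -0.00448242, -0.00151264, -0.00051992,
        0.00105127]), 'effort': array([ 1.18595188e-03, -4.46392930e+01, -2.90817225e+01, -2.91145952e-04,
        8.34772160e-03,  6.58225048e-06]), 'eef_pos': array([0.18205021, 0.51859008, 0.23866054]), 'tool_rot': array([-2.58498842e-04,  1.68091498e-01,  9.85771144e-01, -6.58092956e-04]), 'contact_force': array([ 0.03852736, -0.54433025, -1.0879974 ]), 'ft_torque': array([ 0.03997787, -0.01005448,  0.01444279]), 'finger_force': 0.0, 'grip_width': 0.9981066020304781} 0.008
```

View pics/top0.png

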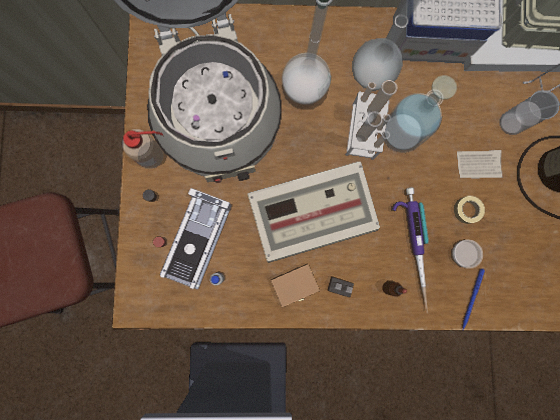

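View pics/both0.png

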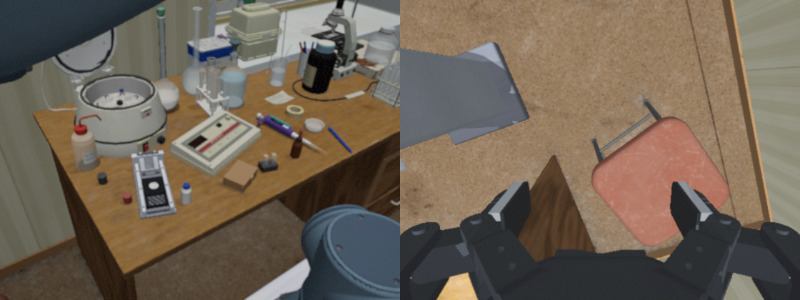

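The top view shows the stage at about (196,238), tilted, with its end block at the top near (210,197) and the carrier's thumb rest near (183,270). Next I'll enlarge it.

```bash
python3 - <<'E'
from h import *
im=cv2.imread('pics/top0.png')[180:296,140:250]
cv2.imwrite('pics/c1.png',cv2.resize(im,None,fx=5,fy=5,interpolation=cv2.INTER_CUBIC))
print(pix2w('top0',[(196,238),(210,197),(183,270),(0,0),(560,0)],0.03)); print(np.load('pics/top0.npz')['T'])
E
```

```text
[[ 0.52673635  0.05147207  0.03      ]
 [ 0.61725872  0.02399306  0.03      ]
 [ 0.45787117  0.07667106  0.03      ]
 [ 1.05593594  0.50056993  0.03      ]
 [ 1.09604941 -0.78388587  0.03      ]]
[[ 0.00874203  0.99267944 -0.12046206  0.47501489]
 [-0.99942757  0.01261096  0.03139256 -0.10107832]
 [ 0.03268189  0.12011867  0.99222145  0.89911193]
 [ 0.          0.          0.          1.        ]]
```

View pics/c1.png

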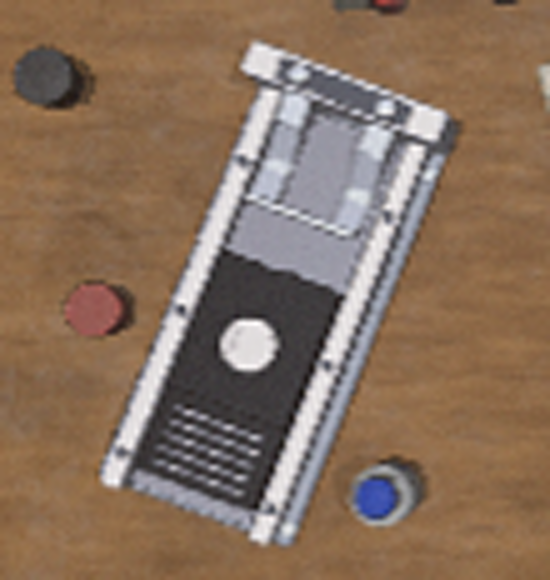

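```bash
python3 - <<'E'
from h import *
q=np.array([(130,487),(277,97),(254,535),(412,145),(231,255),(343,293),(133,473),(258,512),(248,345),(185,410),(262,438),(156,464),(242,492)],float)/5+[140-.4,180-.4]
z=[.027]*4+[.034]*2+[.029]*2+[.034]+[.029]*4
P=pix2w('top0',q,z);print(P.round(4))
for a,b in((0,1),(2,3),(7,5),(6,4),(11,9),(12,10)):
  d=P[b]-P[a];print(a,b,np.degrees(np.arctan2(d[1],d[0])),np.linalg.norm(d))
d=P[4]-P[5];print(np.degrees(np.arctan2(d[1],d[0]))-90,np.linalg.norm(d))
print('centre',P[[0,1,2,3]].mean(0),'nose',P[4:6].mean(0),'thumb ribs',P[9:].mean(0))
E
```

```text
[[ 0.4428  0.1135  0.027 ]
 [ 0.6128  0.0571  0.027 ]
 [ 0.4227  0.0602  0.027 ]
 [ 0.5923 -0.0026  0.027 ]
 [ 0.5423  0.0732  0.034 ]
 [ 0.5263  0.0246  0.034 ]
 [ 0.4488  0.112   0.029 ]
 [ 0.4325  0.0585  0.029 ]
 [ 0.5036  0.0645  0.034 ]
 [ 0.4756  0.0912  0.029 ]
 [ 0.4639  0.058   0.029 ]
 [ 0.4526  0.1025  0.029 ]
 [ 0.441   0.0656  0.029 ]]
0 1 -18.365265979917698 0.1791498487810938
2 3 -20.318516228522693 0.1807686915811249
7 5 -19.865361723456875 0.09983647689701787
6 4 -22.578114422671085 0.10139632880875855
11 9 -26.15623522386004 0.025651495629315964
12 10 -18.39122698579874 0.024197187695826655
-18.189846358135895 0.05111119206977863
centre [0.51764426 0.05705709 0.027     ] nose [0.53430256 0.04888683 0.034     ] thumb ribs [0.458288   0.07931699 0.029     ]
```

Request:
carry_out(
  moves=[
    {"tx":-0.025,"ty":-0.02,"claw":0},
    {"tx":-0.025,"ty":-0.02,"claw":0},
    {"tx":-0.025,"ty":-0.02,"claw":0},
    {"tx":-0.025,"ty":-0.02,"claw":0},
    {"tx":-0.025,"ty":-0.02,"claw":0},
    {"tx":-0.025,"ty":-0.02,"claw":0},
    {"tx":-0.025,"ty":-0.02,"claw":0},
    {"tx":-0.025,"ty":-0.02,"claw":0},
    {"tx":-0.025,"ty":-0.02,"claw":0},
    {"tx":-0.025,"ty":-0.02,"claw":0},
  ],
  grip_force=40,
)

```text
schema error: expected keys wx, wy, wz, tx, ty, tz, claw
```

Request:
carry_out(
  moves=[
    {"wx":0,"wy":0,"wz":0,"tx":-0.025,"ty":-0.02,"tz":0,"claw":0},
    {"wx":0,"wy":0,"wz":0,"tx":-0.025,"ty":-0.02,"tz":0,"claw":0},
    {"wx":0,"wy":0,"wz":0,"tx":-0.025,"ty":-0.02,"tz":0,"claw":0},
    {"wx":0,"wy":0,"wz":0,"tx":-0.025,"ty":-0.02,"tz":0,"claw":0},
    {"wx":0,"wy":0,"wz":0,"tx":-0.025,"ty":-0.02,"tz":0,"claw":0},
    {"wx":0,"wy":0,"wz":0,"tx":-0.025,"ty":-0.02,"tz":0,"claw":0},
    {"wx":0,"wy":0,"wz":0,"tx":-0.025,"ty":-0.02,"tz":0,"claw":0},
    {"wx":0,"wy":0,"wz":0,"tx":-0.025,"ty":-0.02,"tz":0,"claw":0},
    {"wx":0,"wy":0,"wz":0,"tx":-0.025,"ty":-0.02,"tz":0,"claw":0},
    {"wx":0,"wy":0,"wz":0,"tx":-0.025,"ty":-0.02,"tz":0,"claw":0},
  ],
  grip_force=40,
)

```text
time_s: 0.98
eef_pos: [0.3522, 0.2459, 0.2392]
tool_rot: [-0.0, 0.168, 0.986, -0.0]
contact_force: [-0.7, 0.3, -0.3]
grip_width: 0.003
finger_force: 0.0
```

Request:
carry_out(
  moves=[
    {"wx":0,"wy":0,"wz":0,"tx":-0.0195,"ty":-0.0155,"tz":0.01,"claw":0},
    {"wx":0,"wy":0,"wz":0,"tx":-0.0195,"ty":-0.0155,"tz":0.01,"claw":0},
    {"wx":0,"wy":0,"wz":0,"tx":-0.0195,"ty":-0.0155,"tz":0.01,"claw":0},
    {"wx":0,"wy":0,"wz":0,"tx":-0.0195,"ty":-0.0155,"tz":0.01,"claw":0},
    {"wx":0,"wy":0,"wz":0,"tx":-0.0195,"ty":-0.0155,"tz":0.01,"claw":0},
    {"wx":0,"wy":0,"wz":0,"tx":-0.0195,"ty":-0.0155,"tz":0.01,"claw":0},
    {"wx":0,"wy":0,"wz":0,"tx":-0.0195,"ty":-0.0155,"tz":0.01,"claw":0},
    {"wx":0,"wy":0,"wz":0,"tx":-0.0195,"ty":-0.0155,"tz":0.01,"claw":0},
    {"wx":0,"wy":0,"wz":0,"tx":0,"ty":0,"tz":0,"claw":0},
    {"wx":0,"wy":0,"wz":0,"tx":0,"ty":0,"tz":0,"claw":0},
  ],
)

```text
time_s: 1.82
eef_pos: [0.4578, 0.0778, 0.1585]
tool_rot: [-0.001, 0.169, 0.986, -0.0]
contact_force: [-0.3, 0.3, 0.2]
grip_width: -0.0
finger_force: 0.0
```

```bash
python3 - <<'E'
from h import *
snap('wrist','w1');s=ctrl.state();print(s['eef_pos'],s['tool_rot'],s['contact_force'],ctrl.tips_ahead)
E
```

```text
[0.45749289 0.07861818 0.15894913] [-8.06055960e-04  1.68770401e-01  9.85655058e-01  9.39334443e-05] [-0.32503101 -0.05862026 -0.24012027] 0.008
```

View pics/w1.png

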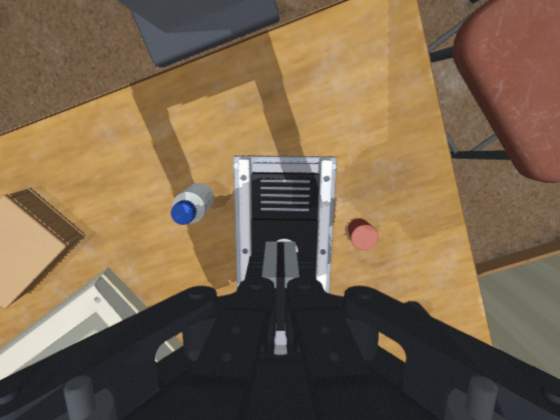

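The wrist view shows the carrier's rear edge near row 173 (columns 252–318), the step at row 220 (252–319), and the rails running straight up and down in the image, so the yaw matches.

```bash
python3 - <<'E'
from h import *
im=cv2.imread('pics/w1.png')[150:270,220:350]
cv2.imwrite('pics/c2.png',cv2.resize(im,None,fx=5,fy=5,interpolation=cv2.INTER_CUBIC))
P=pix2w('w1',[(252,173),(318,173),(252,220),(319,220),(250,160),(247,280),(321,160),(321,280)],[.029]*4+[.027]*4);print(P.round(4))
for a,b in((0,2),(1,3),(4,5),(6,7)):
  d=P[b]-P[a];print(np.degrees(np.arctan2(d[1],d[0])),np.linalg.norm(d))
x=np.array([np.cos(np.radians(-19.4)),np.sin(np.radians(-19.4)),0])
print('thumb',P[:2].mean(0)+.019*x,P[2:4].mean(0)-.019*x, 'rails mid',P[4:].mean(0))
E
```

```text
[[0.4309 0.0629 0.029 ]
 [0.4487 0.1136 0.029 ]
 [0.4685 0.0487 0.029 ]
 [0.4874 0.1022 0.029 ]
 [0.4206 0.0649 0.027 ]
 [0.5206 0.0241 0.027 ]
 [0.4398 0.1192 0.027 ]
 [0.5427 0.0867 0.027 ]]
-20.697956087302597 0.04025201766462657
-16.455300742721768 0.040302571134847476
-22.209225816801723 0.10798532305051796
-17.531286277109988 0.10793771124890747
thumb [0.45770697 0.08195389 0.029     ] [0.46001743 0.08175445 0.029     ] rails mid [0.48091651 0.07373099 0.027     ]
```

View pics/c2.png

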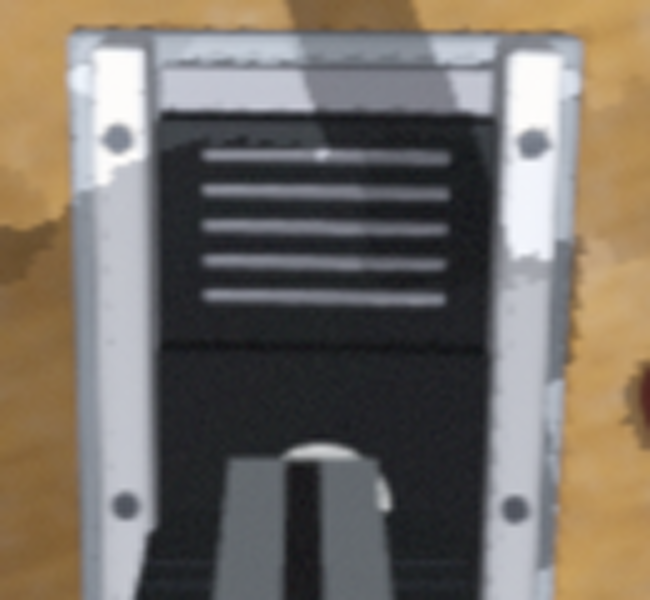

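Request:
carry_out(
  moves=[
    {"wx":0,"wy":0,"wz":0,"tx":-0.003,"ty":0.002,"tz":0.014,"claw":0},
    {"wx":0,"wy":0,"wz":0,"tx":0,"ty":0,"tz":0.014,"claw":0},
    {"wx":0,"wy":0,"wz":0,"tx":0,"ty":0,"tz":0.014,"claw":0},
    {"wx":0,"wy":0,"wz":0,"tx":0,"ty":0,"tz":0.014,"claw":0},
    {"wx":0,"wy":0,"wz":0,"tx":0,"ty":0,"tz":0.014,"claw":0},
    {"wx":0,"wy":0,"wz":0,"tx":0,"ty":0,"tz":0.014,"claw":0},
    {"wx":0,"wy":0,"wz":0,"tx":0,"ty":0,"tz":0.014,"claw":0},
    {"wx":0,"wy":0,"wz":0,"tx":0,"ty":0,"tz":0.014,"claw":0},
    {"wx":0,"wy":0,"wz":0,"tx":0,"ty":0,"tz":0,"claw":0},
    {"wx":0,"wy":0,"wz":0,"tx":0,"ty":0,"tz":0,"claw":0},
  ],
)

```text
time_s: 2.7
eef_pos: [0.4606, 0.0805, 0.0474]
tool_rot: [-0.001, 0.167, 0.986, 0.0]
contact_force: [0.1, -0.3, 0.3]
grip_width: 0.001
finger_force: 0.0
```

```bash
python3 - <<'E'
from h import *
snap('wrist','w2');s=ctrl.state();print(s['eef_pos'],s['contact_force'])
im=cv2.imread('pics/w2.png')[130:430,150:410]
cv2.imwrite('pics/c3.png',cv2.resize(im,None,fx=2,fy=2,interpolation=cv2.INTER_CUBIC))
E
```

```text
[0.46140696 0.08032791 0.04800884] [ 0.18720515 -0.79826988 -0.17183611]
```

View pics/c3.png

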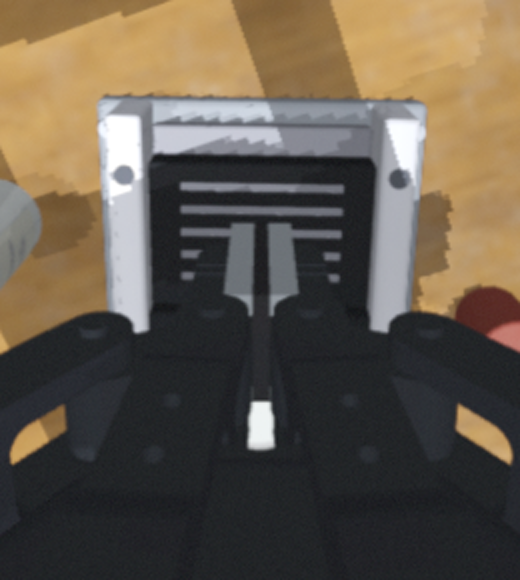

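The fingertips are centred across the channel, at about crop column 261. I'll check where the pads' rear edge sits along the channel.

```bash
python3 - <<'E'
from h import *
P=pix2w('w2',[(280.5,242),(281,208.5)],[.040,.029]);P2=pix2w('w2',[(281,s) for s in (224,235.5,246,257,268.5)],.029)
T=np.array([.4614,.0803]);x=np.array([.9435,-.3314])
print((P[:,:2]-T)@x,(P2[:,:2]-T)@x, (P[:,:2]-T)@[.3314,.9435])
E
```

```text
[-0.01077036 -0.02374626] [-0.01578796 -0.00974752 -0.00412847  0.00186707  0.00825723] [-0.00011971  0.00010713]
```

Request:
carry_out(
  moves=[
    {"wx":0,"wy":0,"wz":0,"tx":0,"ty":0,"tz":0.003,"claw":0},
    {"wx":0,"wy":0,"wz":0,"tx":0,"ty":0,"tz":0.003,"claw":0},
    {"wx":0,"wy":0,"wz":0,"tx":0,"ty":0,"tz":0.003,"claw":0},
    {"wx":0,"wy":0,"wz":0,"tx":0,"ty":0,"tz":0.002,"claw":0},
    {"wx":0,"wy":0,"wz":0,"tx":0,"ty":0,"tz":0.002,"claw":0},
    {"wx":0,"wy":0,"wz":0,"tx":0,"ty":0,"tz":0.001,"claw":0},
    {"wx":0,"wy":0,"wz":0,"tx":0,"ty":0,"tz":0.001,"claw":0},
    {"wx":0,"wy":0,"wz":0,"tx":0,"ty":0,"tz":0.001,"claw":0},
    {"wx":0,"wy":0,"wz":0,"tx":0,"ty":0,"tz":0,"claw":0},
    {"wx":0,"wy":0,"wz":0,"tx":0,"ty":0,"tz":0,"claw":0},
  ],
)

```text
time_s: 3.58
eef_pos: [0.4616, 0.0796, 0.0317]
tool_rot: [0.0, 0.168, 0.986, 0.0]
contact_force: [-0.7, 0.7, 7.4]
grip_width: 0.0
finger_force: 3.4
```

Request:
carry_out(
  moves=[
    {"wx":0,"wy":0,"wz":0,"tx":0,"ty":0,"tz":0.0012,"claw":0},
    {"wx":0,"wy":0,"wz":0,"tx":0,"ty":0,"tz":0,"claw":0},
    {"wx":0,"wy":0,"wz":0,"tx":-0.002,"ty":0,"tz":0,"claw":0},
    {"wx":0,"wy":0,"wz":0,"tx":-0.002,"ty":0,"tz":0,"claw":0},
    {"wx":0,"wy":0,"wz":0,"tx":-0.002,"ty":0,"tz":0,"claw":0},
    {"wx":0,"wy":0,"wz":0,"tx":-0.002,"ty":0,"tz":0,"claw":0},
    {"wx":0,"wy":0,"wz":0,"tx":-0.002,"ty":0,"tz":0,"claw":0},
    {"wx":0,"wy":0,"wz":0,"tx":-0.002,"ty":0,"tz":0,"claw":0},
    {"wx":0,"wy":0,"wz":0,"tx":0,"ty":0,"tz":0,"claw":0},
    {"wx":0,"wy":0,"wz":0,"tx":0,"ty":0,"tz":0,"claw":0},
  ],
)

```text
time_s: 4.42
eef_pos: [0.4716, 0.0758, 0.0302]
tool_rot: [-0.001, 0.168, 0.986, -0.0]
contact_force: [-3.4, 0.6, 8.7]
grip_width: 0.001
finger_force: 4.1
```

```bash
python3 - <<'E'
from h import *
d=snap('wrist','w3');t=snap('top','t3');s=ctrl.state();print(s['eef_pos'],s['contact_force'])
a=cv2.resize(d['frame'][130:350,150:410],(520,440));b=cv2.resize(t['frame'][180:290,140:210],(280,440),interpolation=cv2.INTER_CUBIC)
cv2.imwrite('pics/c4.png',np.hstack([a,b])[:,:,::-1])
E
```

```text
[0.47161387 0.07581856 0.03028775] [-4.08922945  0.83232943  7.03087422]
```

View pics/c4.png

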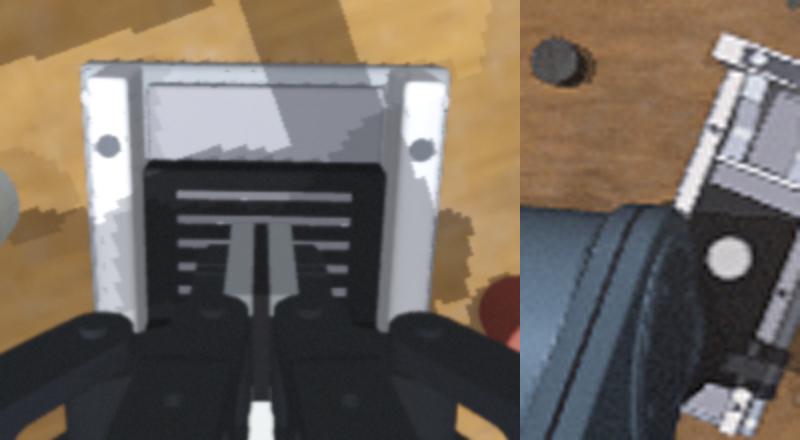

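The carrier is pressed down and moving with the hand: its rear edge has moved in from the base end, and it stays centred between the rails. I'll keep sliding.

Request:
carry_out(
  moves=[
    {"wx":0,"wy":0,"wz":0,"tx":-0.003,"ty":0,"tz":0,"claw":0},
    {"wx":0,"wy":0,"wz":0,"tx":-0.003,"ty":0,"tz":0,"claw":0},
    {"wx":0,"wy":0,"wz":0,"tx":-0.003,"ty":0,"tz":0,"claw":0},
    {"wx":0,"wy":0,"wz":0,"tx":-0.003,"ty":0,"tz":0,"claw":0},
    {"wx":0,"wy":0,"wz":0,"tx":-0.003,"ty":0,"tz":0,"claw":0},
    {"wx":0,"wy":0,"wz":0,"tx":-0.003,"ty":0,"tz":0,"claw":0},
    {"wx":0,"wy":0,"wz":0,"tx":-0.003,"ty":0,"tz":0,"claw":0},
    {"wx":0,"wy":0,"wz":0,"tx":-0.003,"ty":0,"tz":0,"claw":0},
    {"wx":0,"wy":0,"wz":0,"tx":-0.003,"ty":0,"tz":0,"claw":0},
    {"wx":0,"wy":0,"wz":0,"tx":0,"ty":0,"tz":0,"claw":0},
  ],
)

```text
time_s: 5.35
eef_pos: [0.4974, 0.0668, 0.0302]
tool_rot: [-0.001, 0.168, 0.986, 0.0]
contact_force: [-2.7, 1.7, 6.1]
grip_width: 0.003
finger_force: 3.5
```

Request:
carry_out(
  moves=[
    {"wx":0,"wy":0,"wz":0,"tx":-0.002,"ty":0,"tz":0,"claw":0},
    {"wx":0,"wy":0,"wz":0,"tx":-0.002,"ty":0,"tz":0,"claw":0},
    {"wx":0,"wy":0,"wz":0,"tx":-0.002,"ty":0,"tz":0,"claw":0},
    {"wx":0,"wy":0,"wz":0,"tx":-0.002,"ty":0,"tz":0,"claw":0},
    {"wx":0,"wy":0,"wz":0,"tx":-0.002,"ty":0,"tz":0,"claw":0},
    {"wx":0,"wy":0,"wz":0,"tx":-0.002,"ty":0,"tz":0,"claw":0},
    {"wx":0,"wy":0,"wz":0,"tx":-0.002,"ty":0,"tz":0,"claw":0},
    {"wx":0,"wy":0,"wz":0,"tx":-0.002,"ty":0,"tz":0,"claw":0},
    {"wx":0,"wy":0,"wz":0,"tx":-0.002,"ty":0,"tz":0,"claw":0},
    {"wx":0,"wy":0,"wz":0,"tx":-0.002,"ty":0,"tz":0,"claw":0},
  ],
)

```text
time_s: 6.18
eef_pos: [0.5142, 0.0607, 0.0296]
tool_rot: [-0.003, 0.168, 0.986, 0.0]
contact_force: [-7.0, 2.3, 6.8]
grip_width: -0.003
finger_force: 5.3
```

Request:
carry_out(
  moves=[
    {"wx":0,"wy":0,"wz":0,"tx":-0.0015,"ty":0,"tz":0,"claw":0},
    {"wx":0,"wy":0,"wz":0,"tx":-0.0015,"ty":0,"tz":0,"claw":0},
    {"wx":0,"wy":0,"wz":0,"tx":-0.0015,"ty":0,"tz":0,"claw":0},
    {"wx":0,"wy":0,"wz":0,"tx":-0.0015,"ty":0,"tz":0,"claw":0},
    {"wx":0,"wy":0,"wz":0,"tx":-0.0015,"ty":0,"tz":0,"claw":0},
    {"wx":0,"wy":0,"wz":0,"tx":-0.0015,"ty":0,"tz":0,"claw":0},
    {"wx":0,"wy":0,"wz":0,"tx":-0.0015,"ty":0,"tz":0,"claw":0},
    {"wx":0,"wy":0,"wz":0,"tx":-0.0015,"ty":0,"tz":0,"claw":0},
    {"wx":0,"wy":0,"wz":0,"tx":0,"ty":0,"tz":0,"claw":0},
    {"wx":0,"wy":0,"wz":0,"tx":0,"ty":0,"tz":0,"claw":0},
  ],
)

```text
time_s: 7.02
eef_pos: [0.5258, 0.0566, 0.0296]
tool_rot: [-0.003, 0.168, 0.986, 0.0]
contact_force: [-5.8, 1.4, 5.7]
grip_width: -0.001
finger_force: 4.9
```

Request:
carry_out(
  moves=[
    {"wx":0,"wy":0,"wz":0,"tx":-0.001,"ty":0,"tz":0,"claw":0},
    {"wx":0,"wy":0,"wz":0,"tx":-0.001,"ty":0,"tz":0,"claw":0},
    {"wx":0,"wy":0,"wz":0,"tx":-0.001,"ty":0,"tz":0,"claw":0},
    {"wx":0,"wy":0,"wz":0,"tx":-0.001,"ty":0,"tz":0,"claw":0},
    {"wx":0,"wy":0,"wz":0,"tx":-0.001,"ty":0,"tz":0,"claw":0},
    {"wx":0,"wy":0,"wz":0,"tx":-0.001,"ty":0,"tz":0,"claw":0},
    {"wx":0,"wy":0,"wz":0,"tx":0,"ty":0,"tz":0,"claw":0},
    {"wx":0,"wy":0,"wz":0,"tx":0,"ty":0,"tz":0,"claw":0},
    {"wx":0,"wy":0,"wz":0,"tx":0,"ty":0,"tz":0,"claw":0},
    {"wx":0,"wy":0,"wz":0,"tx":0,"ty":0,"tz":0,"claw":0},
  ],
)

```text
time_s: 7.85
eef_pos: [0.5314, 0.0547, 0.0296]
tool_rot: [-0.003, 0.168, 0.986, 0.0]
contact_force: [-5.9, 1.4, 6.1]
grip_width: 0.002
finger_force: 5.0
```

Request:
carry_out(
  moves=[
    {"wx":0,"wy":0,"wz":0,"tx":-0.001,"ty":0,"tz":0,"claw":0},
    {"wx":0,"wy":0,"wz":0,"tx":-0.001,"ty":0,"tz":0,"claw":0},
    {"wx":0,"wy":0,"wz":0,"tx":-0.001,"ty":0,"tz":0,"claw":0},
    {"wx":0,"wy":0,"wz":0,"tx":0,"ty":0,"tz":0,"claw":0},
    {"wx":0,"wy":0,"wz":0,"tx":0,"ty":0,"tz":0,"claw":0},
    {"wx":0,"wy":0,"wz":0,"tx":0,"ty":0,"tz":0,"claw":0},
    {"wx":0,"wy":0,"wz":0,"tx":0,"ty":0,"tz":0,"claw":0},
    {"wx":0,"wy":0,"wz":0,"tx":0,"ty":0,"tz":0,"claw":0},
    {"wx":0,"wy":0,"wz":0,"tx":0,"ty":0,"tz":0,"claw":0},
    {"wx":0,"wy":0,"wz":0,"tx":0,"ty":0,"tz":0,"claw":0},
  ],
)

```text
time_s: 8.68
eef_pos: [0.5342, 0.0537, 0.0296]
tool_rot: [-0.003, 0.168, 0.986, 0.0]
contact_force: [-5.8, 2.0, 6.4]
grip_width: -0.002
finger_force: 5.0
```

Request:
carry_out(
  moves=[
    {"wx":0,"wy":0,"wz":0,"tx":-0.001,"ty":0,"tz":0,"claw":0},
    {"wx":0,"wy":0,"wz":0,"tx":-0.001,"ty":0,"tz":0,"claw":0},
    {"wx":0,"wy":0,"wz":0,"tx":-0.001,"ty":0,"tz":0,"claw":0},
    {"wx":0,"wy":0,"wz":0,"tx":0,"ty":0,"tz":0,"claw":0},
    {"wx":0,"wy":0,"wz":0,"tx":0,"ty":0,"tz":0,"claw":0},
    {"wx":0,"wy":0,"wz":0,"tx":0,"ty":0,"tz":0,"claw":0},
    {"wx":0,"wy":0,"wz":0,"tx":0,"ty":0,"tz":0,"claw":0},
    {"wx":0,"wy":0,"wz":0,"tx":0,"ty":0,"tz":0,"claw":0},
    {"wx":0,"wy":0,"wz":0,"tx":0,"ty":0,"tz":0,"claw":0},
    {"wx":0,"wy":0,"wz":0,"tx":0,"ty":0,"tz":0,"claw":0},
  ],
)

```text
time_s: 9.52
eef_pos: [0.536, 0.053, 0.0295]
tool_rot: [-0.004, 0.168, 0.986, 0.0]
contact_force: [-8.5, 2.6, 8.2]
grip_width: 0.003
finger_force: 6.6
```

```bash
python3 - <<'E'
from h import *
d=snap('wrist','w5');t=snap('scene','s5');s=ctrl.state();print(s['eef_pos'],s['contact_force'])
a=cv2.resize(d['frame'][100:350,150:410],(520,500));b=cv2.resize(t['frame'][200:310,170:250],(280,500),interpolation=cv2.INTER_CUBIC)
cv2.imwrite('pics/c5.png',np.hstack([a,b])[:,:,::-1])
E
```

```text
[0.53606151 0.0530496  0.02954234] [-8.59568551  2.97837078  8.36170627]
```

View pics/c5.png

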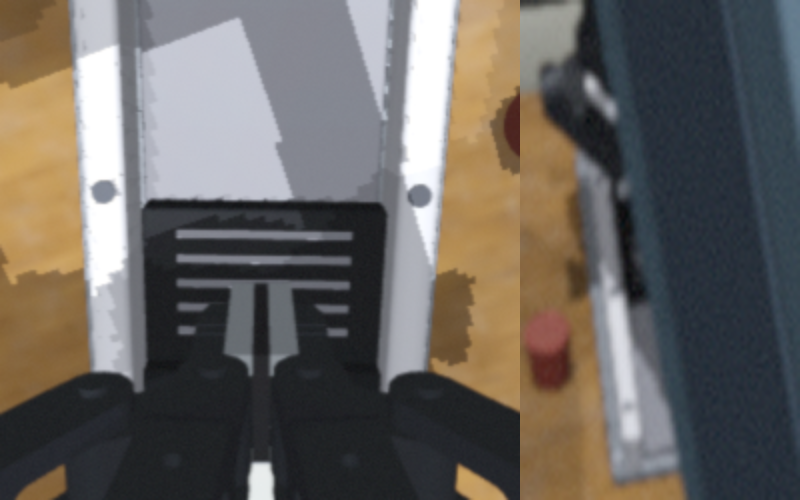

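The fingers are still on the thumb rest, the carrier is deep in the channel, and the push force has started to rise. I'll push a little more to confirm it is at the stop.

Request:
carry_out(
  moves=[
    {"wx":0,"wy":0,"wz":0,"tx":-0.001,"ty":0,"tz":0,"claw":0},
    {"wx":0,"wy":0,"wz":0,"tx":-0.001,"ty":0,"tz":0,"claw":0},
    {"wx":0,"wy":0,"wz":0,"tx":-0.001,"ty":0,"tz":0,"claw":0},
    {"wx":0,"wy":0,"wz":0,"tx":0,"ty":0,"tz":0,"claw":0},
    {"wx":0,"wy":0,"wz":0,"tx":0,"ty":0,"tz":0,"claw":0},
    {"wx":0,"wy":0,"wz":0,"tx":0,"ty":0,"tz":0,"claw":0},
    {"wx":0,"wy":0,"wz":0,"tx":0,"ty":0,"tz":0,"claw":0},
    {"wx":0,"wy":0,"wz":0,"tx":0,"ty":0,"tz":0,"claw":0},
    {"wx":0,"wy":0,"wz":0,"tx":0,"ty":0,"tz":0,"claw":0},
    {"wx":0,"wy":0,"wz":0,"tx":0,"ty":0,"tz":0,"claw":0},
  ],
)

```text
time_s: 10.45
eef_pos: [0.5362, 0.053, 0.0292]
tool_rot: [-0.006, 0.168, 0.986, 0.0]
contact_force: [-14.8, 6.3, 13.1]
grip_width: 0.002
finger_force: 9.5
```

Request:
carry_out(
  moves=[
    {"wx":0,"wy":0,"wz":0,"tx":-0.001,"ty":0,"tz":0,"claw":0},
    {"wx":0,"wy":0,"wz":0,"tx":-0.001,"ty":0,"tz":0,"claw":0},
    {"wx":0,"wy":0,"wz":0,"tx":0,"ty":0,"tz":0,"claw":0},
    {"wx":0,"wy":0,"wz":0,"tx":0,"ty":0,"tz":0,"claw":0},
    {"wx":0,"wy":0,"wz":0,"tx":0,"ty":0,"tz":0,"claw":0},
    {"wx":0,"wy":0,"wz":0,"tx":0,"ty":0,"tz":0,"claw":0},
    {"wx":0,"wy":0,"wz":0,"tx":0,"ty":0,"tz":0,"claw":0},
    {"wx":0,"wy":0,"wz":0,"tx":0,"ty":0,"tz":0,"claw":0},
    {"wx":0,"wy":0,"wz":0,"tx":0,"ty":0,"tz":0,"claw":0},
    {"wx":0,"wy":0,"wz":0,"tx":0,"ty":0,"tz":0,"claw":0},
  ],
)

```text
time_s: 11.28
eef_pos: [0.5362, 0.053, 0.0291]
tool_rot: [-0.008, 0.168, 0.986, 0.0]
contact_force: [-18.0, 8.3, 18.0]
grip_width: 0.002
finger_force: 12.4
```

The carrier no longer moves at about 20 N of push, so it is home. I'll ease the push off, leaving a slight forward bias, and then lift straight up.

Request:
carry_out(
  moves=[
    {"wx":0,"wy":0,"wz":0,"tx":0.001,"ty":0,"tz":0,"claw":0},
    {"wx":0,"wy":0,"wz":0,"tx":0.001,"ty":0,"tz":0,"claw":0},
    {"wx":0,"wy":0,"wz":0,"tx":0.001,"ty":0,"tz":0,"claw":0},
    {"wx":0,"wy":0,"wz":0,"tx":0.001,"ty":0,"tz":0,"claw":0},
    {"wx":0,"wy":0,"wz":0,"tx":0,"ty":0,"tz":0,"claw":0},
    {"wx":0,"wy":0,"wz":0,"tx":0,"ty":0,"tz":0,"claw":0},
    {"wx":0,"wy":0,"wz":0,"tx":0,"ty":0,"tz":-0.0005,"claw":0},
    {"wx":0,"wy":0,"wz":0,"tx":0,"ty":0,"tz":-0.0005,"claw":0},
    {"wx":0,"wy":0,"wz":0,"tx":0,"ty":0,"tz":0,"claw":0},
    {"wx":0,"wy":0,"wz":0,"tx":0,"ty":0,"tz":0,"claw":0},
  ],
)

```text
time_s: 12.12
eef_pos: [0.5361, 0.053, 0.0297]
tool_rot: [-0.005, 0.168, 0.986, 0.0]
contact_force: [-8.1, 3.7, 4.0]
grip_width: 0.001
finger_force: 5.8
```

Request:
carry_out(
  moves=[
    {"wx":0,"wy":0,"wz":0,"tx":0.001,"ty":0,"tz":0,"claw":0},
    {"wx":0,"wy":0,"wz":0,"tx":0.0005,"ty":0,"tz":0,"claw":0},
    {"wx":0,"wy":0,"wz":0,"tx":0,"ty":0,"tz":-0.001,"claw":0},
    {"wx":0,"wy":0,"wz":0,"tx":0,"ty":0,"tz":-0.001,"claw":0},
    {"wx":0,"wy":0,"wz":0,"tx":0,"ty":0,"tz":-0.001,"claw":0},
    {"wx":0,"wy":0,"wz":0,"tx":0,"ty":0,"tz":-0.001,"claw":0},
    {"wx":0,"wy":0,"wz":0,"tx":0,"ty":0,"tz":-0.002,"claw":0},
    {"wx":0,"wy":0,"wz":0,"tx":0,"ty":0,"tz":-0.002,"claw":0},
    {"wx":0,"wy":0,"wz":0,"tx":0,"ty":0,"tz":0,"claw":0},
    {"wx":0,"wy":0,"wz":0,"tx":0,"ty":0,"tz":0,"claw":0},
  ],
)

```text
time_s: 12.95
eef_pos: [0.5405, 0.0519, 0.0399]
tool_rot: [0.001, 0.168, 0.986, 0.0]
contact_force: [1.5, -0.2, 0.2]
grip_width: -0.002
finger_force: 0.0
```

Request:
carry_out(
  moves=[
    {"wx":0,"wy":0,"wz":0,"tx":0,"ty":0,"tz":-0.01,"claw":0},
    {"wx":0,"wy":0,"wz":0,"tx":0,"ty":0,"tz":-0.02,"claw":0},
    {"wx":0,"wy":0,"wz":0,"tx":0,"ty":0,"tz":-0.03,"claw":0},
    {"wx":0,"wy":0,"wz":0,"tx":0,"ty":0,"tz":-0.03,"claw":0},
    {"wx":0,"wy":0,"wz":0,"tx":0,"ty":0,"tz":-0.03,"claw":0},
    {"wx":0,"wy":0,"wz":0,"tx":0,"ty":0,"tz":-0.03,"claw":0},
    {"wx":0,"wy":0,"wz":0,"tx":0,"ty":0,"tz":-0.03,"claw":0},
    {"wx":0,"wy":0,"wz":0,"tx":0.015,"ty":0.02,"tz":-0.02,"claw":0},
    {"wx":0,"wy":0,"wz":0,"tx":0.025,"ty":0.02,"tz":0,"claw":0},
    {"wx":0,"wy":0,"wz":0,"tx":0.025,"ty":0.02,"tz":0,"claw":0},
  ],
)

```text
time_s: 13.78
eef_pos: [0.4988, 0.1307, 0.242]
tool_rot: [0.003, 0.169, 0.986, 0.001]
contact_force: [0.5, 1.2, -0.0]
grip_width: 0.003
finger_force: 0.0
```

Request:
carry_out(
  moves=[
    {"wx":0,"wy":0,"wz":0,"tx":0.025,"ty":0.02,"tz":0,"claw":0},
    {"wx":0,"wy":0,"wz":0,"tx":0.025,"ty":0.02,"tz":0,"claw":0},
    {"wx":0,"wy":0,"wz":0,"tx":0.025,"ty":0.02,"tz":0,"claw":0},
    {"wx":0,"wy":0,"wz":0,"tx":0.025,"ty":0.02,"tz":0,"claw":0},
    {"wx":0,"wy":0,"wz":0,"tx":0.025,"ty":0.02,"tz":0,"claw":0},
    {"wx":0,"wy":0,"wz":0,"tx":0.025,"ty":0.02,"tz":0,"claw":0},
    {"wx":0,"wy":0,"wz":0,"tx":0.025,"ty":0.02,"tz":0,"claw":0},
    {"wx":0,"wy":0,"wz":0,"tx":0.025,"ty":0.02,"tz":0,"claw":0},
    {"wx":0,"wy":0,"wz":0,"tx":0.02,"ty":0.02,"tz":0,"claw":0},
    {"wx":0,"wy":0,"wz":0,"tx":0.02,"ty":0.02,"tz":0,"claw":0},
  ],
)

```text
time_s: 14.62
eef_pos: [0.3366, 0.3999, 0.2403]
tool_rot: [0.001, 0.168, 0.986, 0.001]
contact_force: [-0.0, -0.3, -0.5]
grip_width: 0.001
finger_force: 0.0
```

```bash
python3 - <<'E'
from h import *
t=snap('top','t6');s=snap('scene','s6');st=ctrl.state();print(st['eef_pos'],st['time_s'])
a=cv2.resize(t['frame'][176:296,130:250],(440,440),interpolation=cv2.INTER_CUBIC);b=cv2.resize(s['frame'][200:310,160:250],(360,440),interpolation=cv2.INTER_CUBIC)
cv2.imwrite('pics/c6.png',np.hstack([a,b])[:,:,::-1])
E
```

```text
[0.33577457 0.40163169 0.24008461] 14.7167
```

View pics/c6.png

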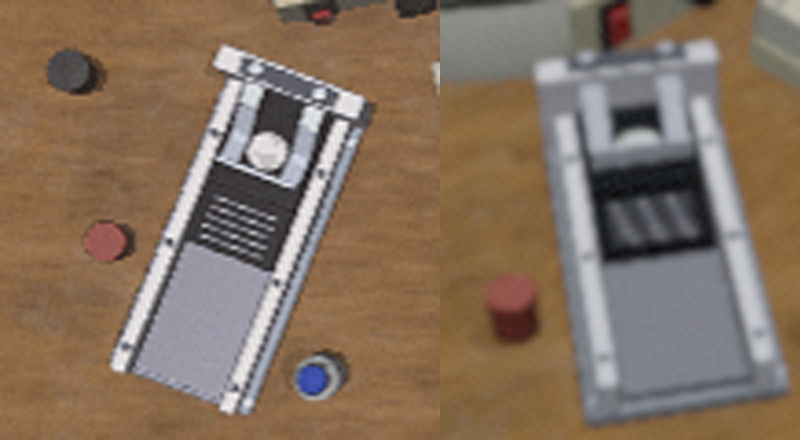

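Both views show the carrier at the end block under the leaf, with the window between the prongs, the rear edge about 85 mm from the channel's near end as expected, and the neighbouring objects still standing where they were.

```bash
python3 -c "
from rig import ctrl
print(ctrl.finish_job())"
```

```text
the job is handed in; nothing more can be done
None
```

The carrier is home against the end block with the leaf spring over it, nothing nearby was visibly knocked, the hand is clear, and the job was handed in at about 15 s; no verdict was returned.

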